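# Roll the puppet limb blanks onto their lines

## Task

Lay out the two round puppet-limb blanks for marking: with fingertips only, push the top of the blank with the red bands so that it rolls across the board onto the red line, and then roll the blank with the blue bands onto the blue line in the same way. Each must end lying still along the line of its colour, centred over it. Do not pinch or lift the blanks, do not just slide them, and leave everything else on the bench where it stands.

Things in the scene. Friction and masses are not known exactly. Their poses are not given: they have to be found in the camera images.
- board: fixed plywood marking-out board, 260 (x) x 400 (y) x 12 thick, flat on the bench; origin at the centre of its underside, x across the lines and away from the robot, y along the lines. Blanks roll on it and stop soon after they are let go; pushed low from the side they may scrape instead of roll (sizes in mm)
- red_blank: round wooden limb blank, 32 diameter, 110 long, about 60 g, red band 20 wide at each end, lying on the board, axis 28 above the bench. Origin at its centre; y axis along its length; x and z turn as it rolls (z starts up, at a thin dark stroke). Starts between the lines, within 5 degrees of parallel, 40 to 70 from its line. Dragged by its top without slip it moves half as far as the fingertip (sizes in mm)
- blue_blank: round wooden limb blank, 32 diameter, 110 long, about 60 g, blue band 20 wide at each end, lying on the board, axis 28 above the bench. Origin at its centre; y axis along its length; x and z turn as it rolls (z starts up, at a thin dark stroke). Starts between the lines, within 5 degrees of parallel, 40 to 70 from its line. Dragged by its top without slip it moves half as far as the fingertip (sizes in mm)
- red_line: red line painted across the board, 8 wide, 370 long, flush with the board's top (12 above the bench); it shows beyond both ends of a blank on it. Origin at its middle; y axis along the line, x axis level across it, away from the robot. It may be the line nearer to the robot or the farther one (sizes in mm)
- blue_line: blue line painted across the board, 8 wide, 370 long, flush with the board's top (12 above the bench); it shows beyond both ends of a blank on it. Origin at its middle; y axis along the line, x axis level across it, away from the robot. It may be the line nearer to the robot or the farther one (sizes in mm)
- glue_pot: upright glue pot with an orange cap standing on the board between the two blanks, 32 diameter, 50 high; origin at the centre of its base (sizes in mm). Not to be disturbed
- mug: striped white mug, 80 diameter, 95 high, standing on the bench at the left; origin at the centre of its base (sizes in mm). Not to be disturbed
- mallet: wooden carver's mallet standing on its head on the bench at the right, 72 diameter, 195 high; origin at the centre of its base (sizes in mm). Not to be disturbed
- puppet_head: carved wooden head on a small square stand on the bench at the right, 128 high, about 100 wide; origin at the centre of its base (sizes in mm). Not to be disturbed
- gouge: carving gouge with a wooden handle lying on the bench near the robot at the right, 200 long; origin in its underside (sizes in mm). Not to be disturbed
- wax_block: yellow wax block lying on the bench near the robot at the left, 70 x 40 x 25; origin at the centre of its underside (sizes in mm). Not to be disturbed
Things that resemble listed ones, but are neither listed nor needed, are in the scene too. Leave any turquoise or yellow look-alike of the red_blank alone.

How it is judged:
By the outcome, as a careful person would: the job done as asked, in the order asked, and still so for the second after the job is handed in, with the robot touching nothing.
It also fails if it takes over 72 s, if anything falls off the work surface, if the arm or the gripper's body presses on something with over 40 N, if the wrist force passes 120 N, or if a joint passes its speed limit or range.

## Robot

A 6-joint arm with a two-finger parallel gripper is mounted at the origin on the work surface. World frame = base frame: x ahead of the robot, y to its left, z up, the work surface at z = 0. Lengths are in m, angles in rad, forces in N, time in s.
With the tool pointing down it reaches from about 0.25 to 0.725 m from the base axis. Payload 4 kg.
Tool frame: the origin (TCP) lies at the very end of the fingers, on their centre line; the grasp point (between the pads) lies 19 mm behind it; z points along the fingers, y is the line along which they close (so a half turn about z gives the same grasp; the last joint's range is limited). The gripper opens to 85 mm and grips with 20 to 120 N. Pads are 22 mm wide; open, the fingers measure 114 mm over their backs; the gripper's body (76 mm by 85 mm) begins 54 mm behind the grasp point. The pads swing forward as they close: fully open they stand 13 mm farther back than shut.
Start: joints at [1.12, 0.241, 0.005, 1.335, 0, 1.571], TCP at [0.218, 0.45, 0.231] pointing down, gripper open.
Joint ranges: [-2.72, 2.72], [-1.05, 1.87], [-1.09, 1.28], [-1.99, 2.15], [-1.42, 1.44], [-3.14, 3.14]. Speed limits (rad/s): [2.79, 2.79, 3.14, 3.14, 3.14, 3.14].

## Interface

Orientations are given as a rotation vector (axis times angle).
In Python, from workcell import env, eyes gives the robot as it stands.
- The arm moves only by the tool play_rows, never from a script. Its argument "plan" is a list of rows, each a list of 7 numbers: the shift along the world's x, y, z scaled (see below), then the turn, a rotation vector about the world's x, y, z scaled (see below), then the gripper's target within -1 to 1 (shut at 1, half-way at 0, fully open at -1). A call has 1 to 20 rows; each row shifts and turns the commanded pose from where the row before left it; what a row does not reach is not made up. The controller multiplies each number of a shift by 6 cm and each number of a turn by 5 degrees. A row lasts 1/8 s, in which the tool goes at most 62.5 mm and 10.7 degrees, less where a joint would pass 70% of its speed; a pose out of reach is approached as far as the arm can. A call with a number of a shift or a turn outside -1 to 1 is refused whole. A call with a gripper value outside its range is refused whole. The fingers move at their own pace and stop on an object; the grip force is fixed at half the most. Time passes only in rows, so rows that do not move let the fingers close. It gives the time, the measured TCP pose, the force, the opening and the grip force at its end, in the units of the state.
- env.state(): the state, without advancing time (a new reading comes with each control period).
- eyes.read_camera(name): name is "scene" or "top" or "wrist"; returns a dict with "pixels" (400x640x3 uint8, red, green, blue), "fx", "fy", "cx", "cy" (pixels), "rvec" (rotation vector, rad) and "tvec" (3), from world to camera coordinates, as OpenCV has them. Camera axes: x right, y down, z forward; pixel columns grow to the right and rows downward; lengths in m; the calibration is good to about 2 mm. A picture is of the moment at which its call begins. There is no depth.
- env.hand_in(): hands the job in; it is judged then, once.
Trained networks look in a picture, given as the dict that the camera call returned (one of the last four; its "shot" number tells which), for a name from the list of things; names that differ only in an ending like _2 or _b are one class to them, and where a whole thing is asked for, a point or a joint stands for the part that bears it (a point fixed in the world has none). Each returns a list of dicts, best first, with "confidence" (0 to 1); they miss things now and then, are a little off and sometimes report something else, mostly with a low value. They report only what shows in the picture. A call takes as long as a camera call. They do not tell look-alikes from the thing itself.
- eyes.spot_in(target, picture): "point" ([x, y, z] in m, in the coordinates of the camera as it stood for that picture, good to about 4 mm: the middle of the surface that is visible of it).
- eyes.masks_of(target, picture): "region" (400x640 bool, what is visible of it).
- eyes.place_of(target, picture): "point" ([x, y, z] in m, in the coordinates of the camera as it stood for that picture, good to about 4 mm: a listed point, or the origin of a listed thing).
The state is a dict: "time": time; "joints": joint angles; "qvel": joint speeds; "joint_torque": joint torques, N m; "ee_pos": TCP position; "eef_rot": TCP orientation; "wrist_force": force on the tool from outside, world axes, zero at the start; "torque": the same for the moment, N m; "width": opening from 0.0 (shut) to 1.0 (fully open); "grasp_force": force on a finger pad.
Only numpy, scipy, OpenCV 4.12 (cv2) and the standard library are available. Lean on these libraries where they do the work, as an engineer would, in place of code of your own. Each camera call takes 0.05 s, during which the arm holds its last target. There are 200 camera calls.

## Working session

There is one attempt and no reset: what is moved stays moved. The work goes in short steps, Python scripts to look and compute and a tool call to move; the robot and the scene stay as the last step left them, time stands still between calls to the robot, and variables do not carry over. Pictures are saved under pics/ and viewed, at most 10 in all, crops included, and the job is handed in when it is done.

Besides the shell and the picture viewer there is one more tool, called after "Request:" by a JSON object that holds its "op" and its "data". play_rows: Moves the arm, as the interface text tells. Shifts and turns lie within -1 to 1; 1 stands for 6 cm of shift or 5 degrees of turn. Its arguments: {"type":"object","properties":{"plan":{"type":"array"}},"required":["plan"]}

```bash
mkdir -p pics
cat > h.py <<'E'
import numpy as np, cv2
from workcell import env, eyes
def shot(n,name=None):
    p=eyes.read_camera(n)
    if name: cv2.imwrite(f'pics/{name}.png',cv2.cvtColor(p['pixels'],cv2.COLOR_RGB2BGR))
    return p
def RT(p): return cv2.Rodrigues(np.array(p['rvec'],float))[0],np.array(p['tvec'],float).ravel()
def toworld(p,c):
    R,t=RT(p); return R.T@(np.array(c)-t)
def ray(p,uv,z):
    R,t=RT(p); uv=np.atleast_2d(uv).astype(float)
    d=np.c_[(uv[:,0]-p['cx'])/p['fx'],(uv[:,1]-p['cy'])/p['fy'],np.ones(len(uv))]@R
    o=-R.T@t; return o+d*((z-o[2])/d[:,2])[:,None]
E
python3 - <<'E'
from h import *
p=shot('top','top1')
for n in ['board','red_blank','blue_blank','red_line','blue_line','glue_pot','mug','mallet','puppet_head']:
    print(n,[(np.round(toworld(p,r['point']),3).tolist(),round(r['confidence'],2)) for r in eyes.place_of(n,p)])
q=shot('scene','scene1')
print(env.state()['time'],env.state()['eef_rot'])
E
```

```text
board [([0.598, -0.016, -0.001], 0.66)]
red_blank [([0.699, -0.338, 0.016], 0.84), ([0.583, -0.114, 0.025], 0.78), ([0.337, -0.08, 0.014], 0.64)]
blue_blank []
red_line [([0.647, -0.032, 0.01], 0.85)]
blue_line [([0.54, -0.006, 0.01], 0.82)]
glue_pot [([0.571, -0.018, 0.012], 0.49)]
mug [([0.558, 0.46, -0.001], 0.76)]
mallet [([0.382, -0.455, -0.002], 0.63), ([0.578, -0.018, 0.015], 0.17)]
puppet_head [([0.586, -0.44, -0.001], 0.89)]
0.55 [ 7.02172308e-01  3.06210087e+00 -2.52496544e-05]
```

View pics/top1.png

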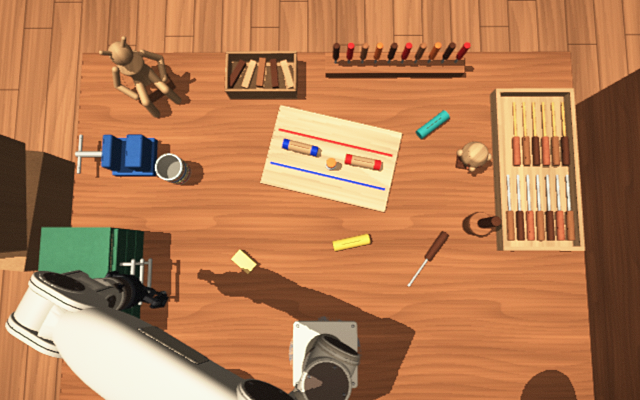

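View pics/scene1.png

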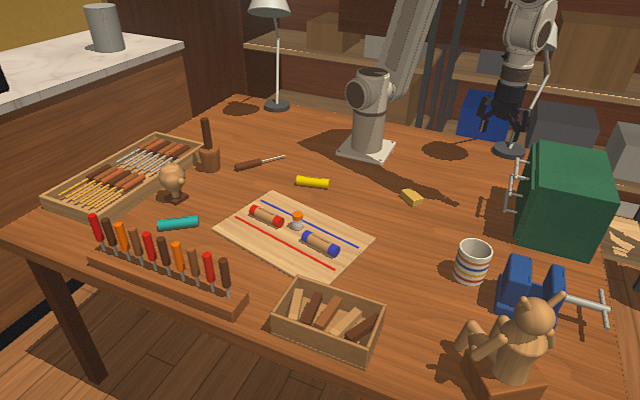

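The top view shows the red blank near (363,162), the blue blank near (300,148) and the pot near (332,164). The far line, at (350,147), is red and the near one, at (327,177), is blue. I'll move above the board for a close look.

Request:
{"op": "play_rows", "data": {"plan": [[0.4,-0.78,0.2,0,0,0.3,0],[0.4,-0.78,0.2,0,0,0.3,0],[0.4,-0.78,0.2,0,0,0.3,0],[0.4,-0.78,0.2,0,0,0.3,0],[0.4,-0.78,0.2,0,0,0.3,0],[0.4,-0.78,0.2,0,0,0.3,0],[0.4,-0.78,0.2,0,0,0.3,0],[0.4,-0.78,0.2,0,0,0.3,0],[0.4,-0.78,0.2,0,0,0.3,0],[0.4,-0.78,0.2,0,0,0.3,0],[0,0,0,0,0,0,0],[0,0,0,0,0,0,0]]}}

```text
time: 2.05
ee_pos: [0.4576, -0.0179, 0.351]
eef_rot: [-0.298, -3.127, -0.001]
wrist_force: [-0.1, 1.2, 0.2]
width: 0.502
grasp_force: 0.0
```

Run:
```python
from h import *
p=shot('wrist','w1')
for n in ['red_blank','blue_blank','red_line','blue_line','glue_pot']:
    print(n,[(np.round(toworld(p,r['point']),3).tolist(),round(r['confidence'],2)) for r in eyes.place_of(n,p)])
R,t=RT(p); print('cam',-R.T@t,'dir',R[2]); s=env.state(); print({k:s[k] for k in('time','ee_pos','eef_rot','joints','width','wrist_force')})
```

```text
red_blank [([0.339, -0.076, 0.02], 0.77), ([0.582, -0.118, 0.024], 0.69)]
blue_blank [([0.633, 0.081, 0.026], 0.56)]
red_line [([0.65, -0.034, 0.012], 0.66)]
blue_line [([0.594, -0.446, -0.001], 0.56)]
glue_pot [([0.577, -0.021, 0.01], 0.56)]
cam [ 0.38083805 -0.00396688  0.49327127] dir [ 0.30277213 -0.05762556 -0.95131926]
{'time': 2.35, 'ee_pos': array([ 0.45747222, -0.01698918,  0.35135008]), 'eef_rot': array([-2.93463270e-01, -3.12783571e+00, -7.47712357e-05]), 'joints': array([-3.71522757e-02,  1.36721982e-01,  1.84933814e-01,  1.61902573e+00,
        4.86689892e-05,  1.49946229e-01]), 'width': 0.4979616794229405, 'wrist_force': array([ 0.4995997 , -0.69146886, -0.23488742])}
```

View pics/w1.png

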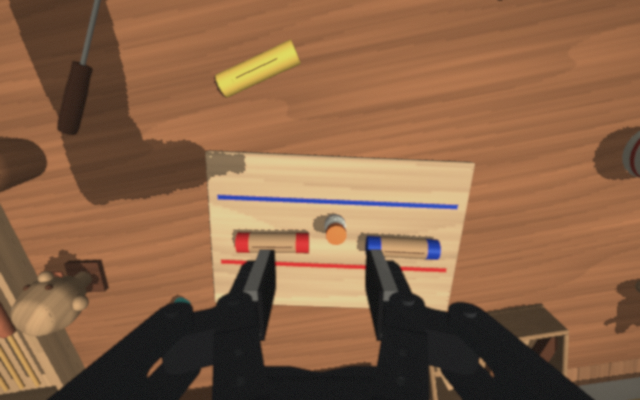

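The wrist picture shows the blue line at row ~202 and the red line at row ~265. The red blank is at (272,242), the blue at (402,247), and the pot at (335,230). Next I'll measure by colour.

```bash
cat >> h.py <<'E'
def measure(p,show=True):
    hsv=cv2.cvtColor(p['pixels'],cv2.COLOR_RGB2HSV).astype(int); H,S,V=hsv[...,0],hsv[...,1],hsv[...,2]
    out={}
    for c,m in (('red',((H<5)|(H>174))&(S>150)&(V>90)),('blue',(H>105)&(H<130)&(S>120)&(V>50))):
        n,l,st,ce=cv2.connectedComponentsWithStats(m.astype(np.uint8))
        L=[];B=[]
        for i in range(1,n):
            if st[i,4]<25: continue
            v,u=np.nonzero(l==i); w=ray(p,np.c_[u,v],.012)
            mu=w.mean(0)
            if not(.44<mu[0]<.76 and -.25<mu[1]<.22): continue
            e=np.linalg.eigvalsh(np.cov(w[:,:2].T))
            (L if e[0]**.5<.0045 else B).append(np.c_[u,v])
        d={}
        if L:
            w=ray(p,np.vstack(L),.012)[:,:2]; vx,vy,x0,y0=cv2.fitLine(w.astype(np.float32),cv2.DIST_HUBER,0,.001,.001).ravel()
            d['line']=(x0,y0,np.degrees(np.arctan2(vx*np.sign(vy),abs(vy))))
        cs=np.array([ray(p,b,.028)[:,:2].mean(0) for b in sorted(B,key=len)[-2:]])
        if len(cs)==2:
            cs=cs[np.argsort(cs[:,1])]; k=cs.mean(0); q=cs[1]-cs[0]; d['blank']=(*k,np.degrees(np.arctan2(q[0],q[1])),np.hypot(*q))
            if L:
                a=np.radians(d['line'][2]); nrm=np.array([np.cos(a),-np.sin(a)])
                d['off']=nrm@(k-np.array(d['line'][:2])); d['dang']=d['blank'][2]-d['line'][2]
        out[c]=d
        if show: print(c,{k:np.round(v,4).tolist() for k,v in d.items()})
    return out
E
python3 - <<'E'
from h import *
measure(shot('wrist')); measure(shot('top'))
E
```

```text
red {'line': [0.6496999859809875, -0.031199999153614044, 13.47719955444336], 'blank': [0.5823, -0.1188, 11.4702, 0.0927], 'off': -0.0451, 'dang': -2.007}
blue {'line': [0.5421000123023987, -0.007899999618530273, 13.458800315856934], 'blank': [0.6281, 0.0802, 17.2121, 0.0953], 'off': 0.0631, 'dang': 3.7533}
red {'line': [0.6309999823570251, -0.042899999767541885, 19.2637996673584]}
blue {'line': [0.5705000162124634, 0.1168999969959259, 13.333600044250488]}
```

Request:
{"op": "play_rows", "data": {"plan": [[0.276,-0.238,-0.645,0,0,-0.05,0],[0.276,-0.238,-0.645,0,0,-0.05,0],[0.276,-0.238,-0.645,0,0,-0.05,0],[0.276,-0.238,-0.645,0,0,-0.05,0],[0.276,-0.238,-0.645,0,0,-0.05,0],[0.276,-0.238,-0.645,0,0,-0.05,0],[0.276,-0.238,-0.645,0,0,-0.06,0],[0,0,0,0,0,0,0],[0,0,-0.25,0,0,0,0],[0,0,-0.1,0,0,0,0],[0,0,0,0,0,0,0]]}}

```text
time: 3.82
ee_pos: [0.5736, -0.1175, 0.0599]
eef_rot: [0.345, 3.122, -0.0]
wrist_force: [-0.4, 0.0, 0.0]
width: 0.498
grasp_force: 0.0
```

Run:
```python
from h import *
measure(shot('wrist','w2')); shot('scene','s2'); s=env.state(); print(s['ee_pos'],s['eef_rot'],s['wrist_force'])
```

```text
red {'line': [0.6452999711036682, -0.04809999838471413, 13.491900444030762], 'blank': [0.5815, -0.117, 12.4267, 0.0988], 'off': -0.046, 'dang': -1.0651}
blue {'line': [0.5297999978065491, -0.05790000036358833, 13.451899528503418]}
[ 0.57412856 -0.1177265   0.06040996] [ 3.44746029e-01  3.12109508e+00 -1.77501498e-04] [-0.38705425 -0.05999867 -0.7586974 ]
```

View pics/w2.png

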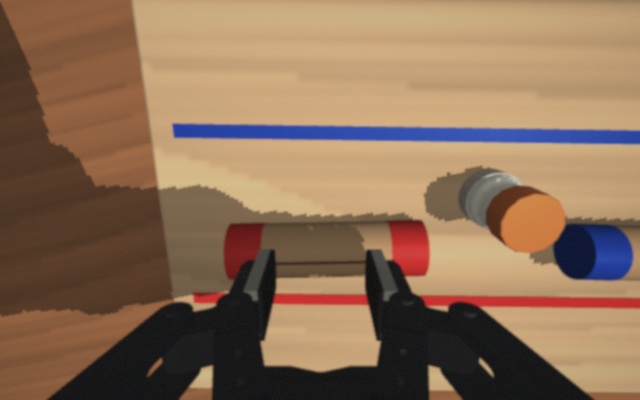

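The red blank lies at (325,248) just under the fingertips, with its stroke facing up at row 262. I'm descending to contact.

Request:
{"op": "play_rows", "data": {"plan": [[0,0,-0.1,0,0,0,0],[0,0,-0.1,0,0,0,0],[0,0,0,0,0,0,0]]}}

```text
time: 4.3
ee_pos: [0.5731, -0.1178, 0.0466]
eef_rot: [-0.345, -3.121, -0.0]
wrist_force: [0.6, -0.3, 0.2]
width: 0.499
grasp_force: 0.0
```

Request:
{"op": "play_rows", "data": {"plan": [[0,0,-0.05,0,0,0,0],[0,0,0,0,0,0,0]]}}

```text
time: 4.55
ee_pos: [0.5736, -0.1179, 0.0441]
eef_rot: [-0.346, -3.122, -0.0]
wrist_force: [0.4, -0.4, -0.9]
width: 0.502
grasp_force: 0.0
```

Request:
{"op": "play_rows", "data": {"plan": [[0,0,-0.05,0,0,0,0],[0,0,0,0,0,0,0]]}}

```text
time: 4.8
ee_pos: [0.5746, -0.1181, 0.0421]
eef_rot: [0.345, 3.121, -0.0]
wrist_force: [-0.1, -0.3, 3.6]
width: 0.497
grasp_force: 1.8
```

Request:
{"op": "play_rows", "data": {"plan": [[0.065,-0.0145,0,0,0,0,0],[0.065,-0.0145,0,0,0,0,0],[0.065,-0.0145,0,0,0,0,0],[0.065,-0.0145,0,0,0,0,0]]}}

```text
time: 5.3
ee_pos: [0.5904, -0.1213, 0.0421]
eef_rot: [0.345, 3.121, 0.001]
wrist_force: [-0.5, 0.7, 5.0]
width: 0.5
grasp_force: 2.9
```

Run:
```python
from h import *
measure(shot('wrist','w3')); s=env.state(); print(s['ee_pos'],s['eef_rot'],s['wrist_force'])
```

```text
red {'line': [0.6416000127792358, -0.06390000134706497, 13.481800079345703], 'blank': [0.5908, -0.1189, 12.1848, 0.0991], 'off': -0.0366, 'dang': -1.2969}
blue {'line': [0.5271999835968018, -0.06870000064373016, 13.459799766540527]}
[ 0.59101281 -0.1214627   0.04211117] [3.44990324e-01 3.12020257e+00 4.18386039e-04] [0.74747344 0.51090393 4.84577623]
```

Request:
{"op": "play_rows", "data": {"plan": [[0.065,-0.015,0,0,0,-0.06,0],[0.065,-0.015,0,0,0,-0.06,0],[0.065,-0.015,0,0,0,-0.06,0],[0.065,-0.015,0,0,0,-0.06,0],[0.03,-0.007,0,0,0,0,0],[0,0,0,0,0,0,0],[0,0,0.2,0,0,0,0],[0,0,0.3,0,0,0,0],[0,0,0,0,0,0,0]]}}

```text
time: 6.48
ee_pos: [0.6077, -0.1258, 0.0728]
eef_rot: [0.378, 3.116, -0.001]
wrist_force: [0.2, 0.1, 0.1]
width: 0.5
grasp_force: 0.0
```

Run:
```python
from h import *
measure(shot('wrist','w4')); s=env.state(); print(s['ee_pos'],s['eef_rot'],s['wrist_force'])
```

```text
red {'blank': [0.6138, -0.0855, -23.788, 0.028]}
blue {'line': [0.5300999879837036, -0.05640000104904175, 13.455499649047852]}
[ 0.60694117 -0.12567006  0.07174779] [ 3.78426102e-01  3.11801404e+00 -5.69594263e-04] [ 0.34759315 -0.60601948 -0.73529937]
```

View pics/w4.png

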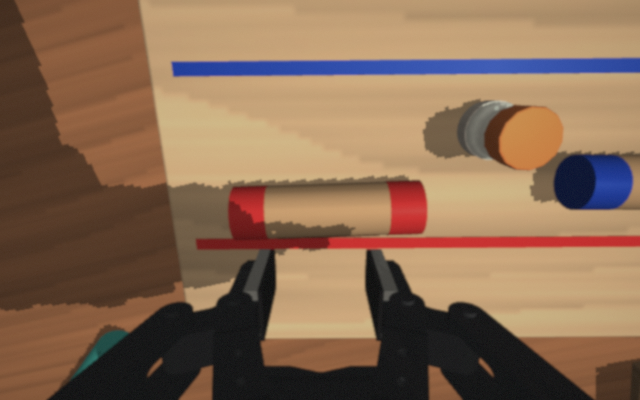

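The red blank, at (328,208), has rolled to just short of the red line at row 243, and its lower right edge nearly merges with the line. I'll make the segmentation robust to this.

```bash
cat >> h.py <<'E'
LINES={'red':(.6494,-.0312),'blue':(.5419,-.0079)}
def blanks(p,k=15):
    hsv=cv2.cvtColor(p['pixels'],cv2.COLOR_RGB2HSV).astype(int); H,S,V=hsv[...,0],hsv[...,1],hsv[...,2]
    for c,m in (('red',((H<5)|(H>174))&(S>150)&(V>60)),('blue',(H>105)&(H<130)&(S>120)&(V>35))):
        m=cv2.morphologyEx(m.astype(np.uint8),cv2.MORPH_OPEN,np.ones((k,k),np.uint8))
        n,l,st,ce=cv2.connectedComponentsWithStats(m); cs=[]
        for i in range(1,n):
            v,u=np.nonzero(l==i); w=ray(p,np.c_[u,v],.028)[:,:2].mean(0)
            if .44<w[0]<.76 and -.25<w[1]<.22: cs.append(w)
        print(c,'bands',np.round(cs,4).tolist())
        if len(cs)==2:
            cs=np.array(sorted(cs,key=lambda w:w[1])); mid=cs.mean(0); q=cs[1]-cs[0]; a=np.radians(13.47)
            print('  centre',np.round(mid,4),'off mm',np.round(1e3*np.array([np.cos(a),-np.sin(a)])@(mid-LINES[c]),1),'dang',np.round(np.degrees(np.arctan2(q[0],q[1]))-13.47,2))
    s=env.state(); print(round(s['time'],2),s['ee_pos'].round(4),np.round(s['eef_rot'],3),s['wrist_force'].round(1))
E
python3 - <<'E'
from h import *
blanks(shot('wrist'))
E
```

```text
red bands [[0.6082, -0.0725], [0.5909, -0.1681]]
  centre [ 0.5995 -0.1203] off mm -27.8 dang -3.2
blue bands [[0.6183, 0.0353]]
6.58 [ 0.6064 -0.1255  0.071 ] [-0.378 -3.118  0.   ] [ 0.5  0.1 -0.5]
```

Request:
{"op": "play_rows", "data": {"plan": [[-0.265,0.117,0,0,0,0.7,-0.6],[0,0,0,0,0,0,-0.6],[0,0,-0.2,0,0,0,-0.6],[0,0,-0.2,0,0,0,-0.6],[0,0,0,0,0,0,-0.6]]}}

```text
time: 7.2
ee_pos: [0.5896, -0.1182, 0.0452]
eef_rot: [-0.283, -3.125, -0.001]
wrist_force: [1.1, 0.7, 0.3]
width: 0.801
grasp_force: 0.0
```

Request:
{"op": "play_rows", "data": {"plan": [[0,0,-0.08,0,0,0,-0.6],[0,0,0,0,0,0,-0.6]]}}

```text
time: 7.45
ee_pos: [0.5908, -0.1184, 0.0423]
eef_rot: [-0.283, -3.128, -0.0]
wrist_force: [-0.0, -0.5, -0.5]
width: 0.797
grasp_force: 0.0
```

Request:
{"op": "play_rows", "data": {"plan": [[0,0,-0.04,0,0,0,-0.6],[0,0,0,0,0,0,-0.6]]}}

```text
time: 7.7
ee_pos: [0.5909, -0.1184, 0.0402]
eef_rot: [0.283, 3.129, 0.0]
wrist_force: [0.4, -0.2, -0.4]
width: 0.799
grasp_force: 0.0
```

Request:
{"op": "play_rows", "data": {"plan": [[0,0,-0.04,0,0,0,-0.6],[0,0,0,0,0,0,-0.6]]}}

```text
time: 7.95
ee_pos: [0.5907, -0.1184, 0.0376]
eef_rot: [-0.283, -3.128, -0.0]
wrist_force: [-0.1, -0.2, 0.6]
width: 0.805
grasp_force: 0.0
```

Request:
{"op": "play_rows", "data": {"plan": [[0,0,-0.03,0,0,0,-0.6],[0,0,0,0,0,0,-0.6]]}}

```text
time: 8.2
ee_pos: [0.5916, -0.1186, 0.0368]
eef_rot: [0.283, 3.127, -0.0]
wrist_force: [-0.0, -0.9, 3.5]
width: 0.8
grasp_force: 1.8
```

Request:
{"op": "play_rows", "data": {"plan": [[0.065,-0.0145,-0.008,0,0,-0.13,-0.6],[0.065,-0.0145,0,0,0,-0.13,-0.6],[0.065,-0.0145,0,0,0,-0.13,-0.6],[0.065,-0.0145,0,0,0,-0.13,-0.6],[0.065,-0.0145,0,0,0,-0.13,-0.6],[0.065,-0.0145,0,0,0,-0.13,-0.6],[0.065,-0.0145,0,0,0,-0.13,-0.6],[0.065,-0.0145,0,0,0,-0.13,-0.6],[0.03,-0.007,0,0,0,-0.13,-0.6],[0,0,0,0,0,0,-0.6],[0,0,0.2,0,0,0,-0.6],[0,0,0.4,0,0,0,-0.6],[0,0,0,0,0,0,-0.6]]}}

```text
time: 9.82
ee_pos: [0.6252, -0.1258, 0.0734]
eef_rot: [0.441, 3.107, 0.0]
wrist_force: [0.5, 0.7, -0.5]
width: 0.801
grasp_force: 0.0
```

Run:
```python
from h import *
blanks(shot('wrist','w5'))
```

```text
red bands [[0.599, -0.1693], [0.6281, -0.0766]]
  centre [ 0.6136 -0.123 ] off mm -13.5 dang 3.96
blue bands [[0.6183, 0.0353]]
9.88 [ 0.6243 -0.1257  0.0721] [0.442 3.109 0.   ] [ 0.1 -0.3 -0.4]
```

View pics/w5.png

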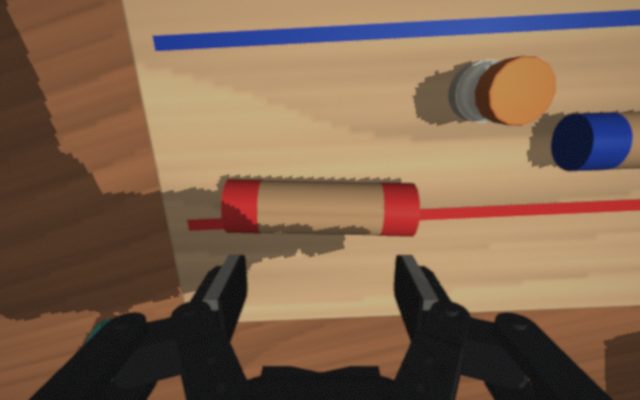

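Twisting turns the blank along with the tool. It's now 13.5 mm short and 4° over-rotated, sitting at (320,207) beside the line. Next stroke: roll about 13 mm and twist back 4°.

Request:
{"op": "play_rows", "data": {"plan": [[-0.298,0.077,0,0,0,-0.24,-0.6],[0,0,0,0,0,0,-0.6],[0,0,-0.3,0,0,0,-0.6],[0,0,-0.22,0,0,0,-0.6],[0,0,0,0,0,0,-0.6],[0,0,-0.04,0,0,0,-0.6],[0,0,-0.03,0,0,0,-0.6],[0,0,0,0,0,0,-0.6]]}}

```text
time: 10.88
ee_pos: [0.6066, -0.1213, 0.0368]
eef_rot: [0.474, 3.104, -0.0]
wrist_force: [-0.6, -0.4, 1.9]
width: 0.8
grasp_force: 1.0
```

Request:
{"op": "play_rows", "data": {"plan": [[0.064,-0.0175,-0.015,0,0,0.1,-0.6],[0.064,-0.0175,0,0,0,0.11,-0.6],[0.064,-0.0175,0,0,0,0.11,-0.6],[0.064,-0.0175,0,0,0,0.11,-0.6],[0.064,-0.0175,0,0,0,0.11,-0.6],[0.064,-0.0175,0,0,0,0.11,-0.6],[0.032,-0.009,0,0,0,0.1,-0.6],[0,0,0,0,0,0,-0.6]]}}

```text
time: 11.88
ee_pos: [0.6325, -0.1283, 0.0367]
eef_rot: [0.372, 3.116, -0.0]
wrist_force: [0.4, -0.1, 5.7]
width: 0.799
grasp_force: 2.7
```

Run:
```python
from h import *
blanks(shot('wrist','w6'))
```

```text
red bands [[0.6115, -0.1739], [0.636, -0.0773]]
  centre [ 0.6237 -0.1256] off mm -3.0 dang 0.77
blue bands [[0.5291, -0.0819], [0.6154, 0.0194]]
  centre [ 0.5722 -0.0312] off mm 34.9 dang 26.94
11.93 [ 0.6325 -0.1283  0.0367] [ 0.372  3.116 -0.   ] [-0.7 -0.4  6. ]
```

Request:
{"op": "play_rows", "data": {"plan": [[0.05,-0.012,0,0,0,0.07,-0.6],[0.035,-0.008,0,0,0,0.05,-0.6],[0,0,0,0,0,0,-0.6],[0,0,0.1,0,0,0,-0.6],[-0.15,0.04,0.5,0,0,0,-0.6],[-0.3,0.08,0.5,0,0,0,-0.6],[-0.3,0.08,0.5,0,0,0,-0.6],[0,0,0,0,0,0,-0.6]]}}

```text
time: 12.92
ee_pos: [0.5916, -0.1173, 0.134]
eef_rot: [0.356, 3.117, -0.001]
wrist_force: [-0.0, -0.4, 0.8]
width: 0.803
grasp_force: 0.0
```

Run:
```python
from h import *
p=shot('wrist','w7'); blanks(p,11); measure(p)
```

```text
red bands [[0.6176, -0.1733], [0.6398, -0.0807]]
  centre [ 0.6287 -0.127 ] off mm 2.2 dang -0.02
blue bands [[0.6184, 0.0348]]
12.97 [ 0.5914 -0.1172  0.1323] [ 0.356  3.119 -0.   ] [-0.9 -0.3 -0.5]
red {'blank': [0.6334, -0.0924, 11.7902, 0.1742]}
blue {'line': [0.5421000123023987, -0.00570000009611249, 13.531200408935547]}
```

View pics/w7.png

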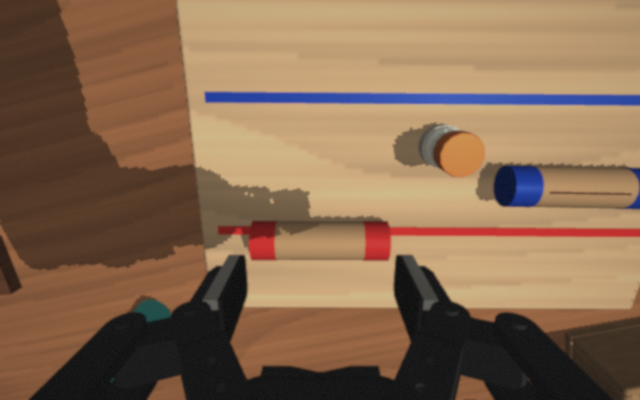

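Red now lies along its line at (320,240), 2 mm past centre with about 0° of angle error. I'm moving on to blue and will re-check red from there.

Request:
{"op": "play_rows", "data": {"plan": [[-0.05,0.75,0.3,0,0,-0.2,-0.6],[-0.05,0.8,0.2,0,0,-0.2,-0.6],[-0.05,0.8,0.2,0,0,-0.2,-0.6],[-0.15,0.75,0,0,0,-0.2,-0.6],[0,0,0,0,0,0,-0.6],[0,0,0,0,0,0,-0.6]]}}

```text
time: 13.72
ee_pos: [0.5728, 0.0686, 0.1718]
eef_rot: [-0.464, -3.105, 0.002]
wrist_force: [0.3, 0.5, 0.1]
width: 0.797
grasp_force: 0.0
```

Run:
```python
from h import *
p=shot('wrist','w8'); blanks(p,9); measure(p)
```

```text
red bands [[0.6348, -0.0874], [0.616, -0.1807]]
  centre [ 0.6254 -0.1341] off mm 0.6 dang -2.08
blue bands [[0.6411, 0.1237], [0.6176, 0.0322]]
  centre [0.6294 0.0779] off mm 65.1 dang 0.96
13.78 [0.5729 0.068  0.172 ] [-4.660e-01 -3.105e+00  2.000e-03] [ 0.2 -0.3 -0.2]
red {'line': [0.6668999791145325, 0.04230000078678131, 13.377900123596191], 'blank': [0.6253, -0.1351, 11.6758, 0.0964], 'off': 0.0006, 'dang': -1.7021}
blue {'line': [0.5425000190734863, -0.004600000102072954, 13.45580005645752], 'blank': [0.6294, 0.0779, 14.3423, 0.0945], 'off': 0.0653, 'dang': 0.8865}
```

```bash
cat >> h.py <<'E'
from scipy.optimize import minimize
def fit(p,c,x,y,k=9):
    hsv=cv2.cvtColor(p['pixels'],cv2.COLOR_RGB2HSV).astype(int); H,S,V=hsv[...,0],hsv[...,1],hsv[...,2]
    m=(((H<5)|(H>174))&(S>140)&(V>45)) if c=='red' else ((H>105)&(H<130)&(S>110)&(V>25))
    m=cv2.morphologyEx(m.astype(np.uint8),cv2.MORPH_OPEN,np.ones((k,k),np.uint8)).astype(np.float32)
    ph=np.linspace(0,2*np.pi,40,endpoint=False); f=(p['fx'],p['fy'],p['cx'],p['cy'])
    K=np.array([[f[0],0,f[2]],[0,f[1],f[3]],[0,0,1.]]); rv=np.array(p['rvec'],float); tv=np.array(p['tvec'],float)
    def hull(v,ya,yb):
        a=np.radians(v[2]); P=[]
        for yy in (ya,yb):
            w=np.c_[.016*np.cos(ph),np.full(40,yy),.028+.016*np.sin(ph)]
            P.append(np.c_[v[0]+w[:,0]*np.cos(a)+w[:,1]*np.sin(a),v[1]-w[:,0]*np.sin(a)+w[:,1]*np.cos(a),w[:,2]])
        return cv2.convexHull(cv2.projectPoints(np.vstack(P),rv,tv,K,None)[0].astype(np.float32))
    roi=np.zeros(m.shape,np.uint8); cv2.fillConvexPoly(roi,hull((x,y,13.5),-.062,.062).astype(int),1)
    roi=cv2.dilate(roi,np.ones((25,25)))
    def cost(v):
        v=(v[0]/1e3,v[1]/1e3,v[2]); im=np.zeros(m.shape,np.float32)
        for ya,yb in((-.055,-.035),(.035,.055)): 
            t=np.zeros(m.shape,np.uint8); cv2.fillConvexPoly(t,np.round(hull(v,ya,yb)*64).astype(int),255,cv2.LINE_AA,6); im=np.maximum(im,t/255.)
        # middle in front of a band's inner rim is negligible
        return (abs(im-m)*roi).sum()
    v0=np.array([x*1e3,y*1e3,13.5])
    r=minimize(cost,v0,method='Nelder-Mead',options=dict(initial_simplex=v0+np.array([[0,0,0],[6,0,0],[0,6,0],[0,0,4]]),xatol=.05,fatol=.5))
    v=r.x; a=np.radians(13.47); mid=v[:2]/1e3
    print(c,'fit',v.round(2),'cost',round(r.fun),'of',int((m*roi).sum()),'off mm',np.round(1e3*np.array([np.cos(a),-np.sin(a)])@(mid-LINES[c]),1),'dang',round(v[2]-13.47,2))
E
python3 - <<'E'
from h import *
p=shot('wrist')
fit(p,'red',.6255,-.134,7); fit(p,'blue',.6294,.0779)
p['pixels']=cv2.cvtColor(cv2.imread('pics/w7.png'),cv2.COLOR_BGR2RGB)
E
```

```text
red fit [ 628.28 -127.96   15.15] cost 1229 of 1110 off mm 2.0 dang 1.68
blue fit [630.02  76.29  14.86] cost 594 of 1259 off mm 66.1 dang 1.39
```

View pics/w8.png

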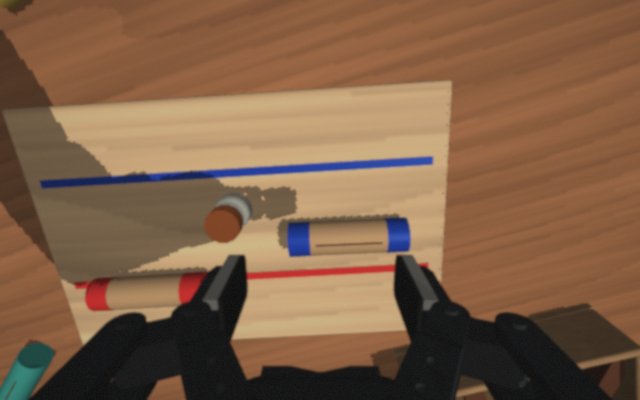

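The blue blank is at (348,237), roughly parallel to the lines and about 65 mm from its own. I'll now take strokes towards the robot.

Request:
{"op": "play_rows", "data": {"plan": [[0.55,0.055,-0.3,0,0,0.26,-0.6],[0.543,0.053,-0.4,0,0,0.26,-0.6],[0,0,-0.6,0,0,0,-0.6],[0,0,-0.6,0,0,0,-0.6],[0,0,-0.25,0,0,0,-0.6],[0,0,0,0,0,0,-0.6],[0,0,-0.07,0,0,0,-0.6],[0,0,0,0,0,0,-0.6]]}}

```text
time: 14.82
ee_pos: [0.6395, 0.0753, 0.0414]
eef_rot: [0.394, 3.114, 0.001]
wrist_force: [0.2, 0.0, 1.2]
width: 0.804
grasp_force: 0.0
```

Request:
{"op": "play_rows", "data": {"plan": [[0,0,-0.05,0,0,0,-0.6],[0,0,0,0,0,0,-0.6]]}}

```text
time: 15.08
ee_pos: [0.6386, 0.0754, 0.0373]
eef_rot: [0.394, 3.116, 0.0]
wrist_force: [-0.4, -0.4, 0.1]
width: 0.797
grasp_force: 0.0
```

Request:
{"op": "play_rows", "data": {"plan": [[0,0,-0.03,0,0,0,-0.6],[0,0,0,0,0,0,-0.6]]}}

```text
time: 15.32
ee_pos: [0.6396, 0.0752, 0.0362]
eef_rot: [0.394, 3.114, 0.0]
wrist_force: [0.5, -1.2, 3.3]
width: 0.798
grasp_force: 2.0
```

Request:
{"op": "play_rows", "data": {"plan": [[-0.065,0.016,-0.006,0,0,0,-0.6],[-0.065,0.016,0,0,0,0,-0.6],[-0.065,0.016,0,0,0,0,-0.6],[-0.065,0.016,0,0,0,0,-0.6],[-0.065,0.016,0,0,0,0,-0.6],[-0.065,0.016,0,0,0,0,-0.6],[-0.065,0.016,0,0,0,0,-0.6],[-0.065,0.016,0,0,0,0,-0.6],[-0.032,0.008,0,0,0,0,-0.6],[0,0,0,0,0,0,-0.6],[0,0,0.2,0,0,0,-0.6],[0,0,0.4,0,0,0,-0.6],[0,0,0,0,0,0,-0.6]]}}

```text
time: 16.95
ee_pos: [0.607, 0.0838, 0.0729]
eef_rot: [0.394, 3.113, 0.002]
wrist_force: [0.1, -0.2, 0.5]
width: 0.795
grasp_force: 0.0
```

Run:
```python
from h import *
p=shot('wrist','w9'); blanks(p,13); fit(p,'blue',.612,.08,13)
```

```text
red bands [[0.6356, -0.0916]]
blue bands [[0.6234, 0.1284], [0.5987, 0.0351]]
  centre [0.6111 0.0817] off mm 46.4 dang 1.34
17.0 [0.606  0.0836 0.0715] [3.940e-01 3.115e+00 1.000e-03] [-0.3 -1.1  1. ]
blue fit [612.22  81.34  13.72] cost 1528 of 3057 off mm 47.6 dang 0.25
```

Request:
{"op": "play_rows", "data": {"plan": [[0.242,-0.073,0,0,0,0,-0.6],[0,0,-0.3,0,0,0,-0.6],[0,0,-0.22,0,0,0,-0.6],[0,0,0,0,0,0,-0.6],[0,0,-0.05,0,0,0,-0.6],[0,0,-0.03,0,0,0,-0.6],[0,0,0,0,0,0,-0.6],[0,0,0,0,0,0,-0.6]]}}

```text
time: 18.0
ee_pos: [0.6213, 0.0787, 0.0364]
eef_rot: [0.394, 3.113, -0.0]
wrist_force: [0.6, -1.1, 4.9]
width: 0.802
grasp_force: 2.7
```

Request:
{"op": "play_rows", "data": {"plan": [[-0.065,0.016,-0.006,0,0,0.02,-0.6],[-0.065,0.016,0,0,0,0.02,-0.6],[-0.065,0.016,0,0,0,0.02,-0.6],[-0.065,0.016,0,0,0,0.02,-0.6],[-0.065,0.016,0,0,0,0.02,-0.6],[-0.065,0.016,0,0,0,0.02,-0.6],[-0.065,0.016,0,0,0,0,-0.6],[-0.065,0.016,0,0,0,0,-0.6],[-0.05,0.012,0,0,0,0,-0.6],[0,0,0,0,0,0,-0.6],[0,0,0.2,0,0,0,-0.6],[0,0,0.4,0,0,0,-0.6],[0,0,0,0,0,0,-0.6]]}}

```text
time: 19.62
ee_pos: [0.5875, 0.0878, 0.0727]
eef_rot: [0.378, 3.114, 0.002]
wrist_force: [-0.7, -0.4, 0.1]
width: 0.802
grasp_force: 0.0
```

Run:
```python
from h import *
p=shot('wrist','w10'); blanks(p,13); fit(p,'blue',.593,.085,13)
```

```text
red bands []
blue bands [[0.6052, 0.1328], [0.5824, 0.0396]]
  centre [0.5938 0.0862] off mm 28.6 dang 0.25
19.68 [0.5865 0.0877 0.0713] [3.780e-01 3.117e+00 1.000e-03] [ 0.4 -0.1 -1.2]
blue fit [595.16  85.58  13.54] cost 1645 of 2916 off mm 30.0 dang 0.07
```

Request:
{"op": "play_rows", "data": {"plan": [[0.28,-0.07,0,0,0,0,-0.6],[0,0,-0.3,0,0,0,-0.6],[0,0,-0.22,0,0,0,-0.6],[0,0,0,0,0,0,-0.6],[0,0,-0.05,0,0,0,-0.6],[0,0,-0.025,0,0,0,-0.6],[0,0,0,0,0,0,-0.6],[0,0,0,0,0,0,-0.6]]}}

```text
time: 20.68
ee_pos: [0.6041, 0.0829, 0.0365]
eef_rot: [0.378, 3.115, -0.0]
wrist_force: [0.8, -1.6, 6.4]
width: 0.803
grasp_force: 3.3
```

Request:
{"op": "play_rows", "data": {"plan": [[-0.065,0.016,-0.006,0,0,0,-0.6],[-0.065,0.016,0,0,0,0,-0.6],[-0.065,0.016,0,0,0,0,-0.6],[-0.065,0.016,0,0,0,0,-0.6],[-0.065,0.016,0,0,0,0,-0.6],[-0.065,0.016,0,0,0,0,-0.6],[-0.065,0.016,0,0,0,0,-0.6],[-0.065,0.016,0,0,0,0,-0.6],[0,0,0,0,0,0,-0.6],[0,0,0.2,0,0,0,-0.6],[0,0,0.4,0,0,0,-0.6],[0,0,0,0,0,0,-0.6]]}}

```text
time: 22.18
ee_pos: [0.573, 0.0914, 0.0724]
eef_rot: [0.377, 3.115, 0.002]
wrist_force: [-0.2, 0.6, -1.1]
width: 0.8
grasp_force: 0.0
```

Run:
```python
from h import *
p=shot('wrist','w11'); blanks(p,13); fit(p,'blue',.577,.09,13)
```

```text
red bands []
blue bands [[0.5641, 0.0446], [0.5868, 0.1368]]
  centre [0.5755 0.0907] off mm 9.7 dang 0.36
22.23 [0.5721 0.0912 0.0711] [3.780e-01 3.117e+00 1.000e-03] [ 0.3 -0.7 -0.5]
blue fit [574.28  91.01  13.24] cost 1427 of 3595 off mm 8.4 dang -0.23
```

Request:
{"op": "play_rows", "data": {"plan": [[0.125,-0.03,0,0,0,0,-0.6],[0,0,-0.3,0,0,0,-0.6],[0,0,-0.22,0,0,0,-0.6],[0,0,0,0,0,0,-0.6],[0,0,-0.05,0,0,0,-0.6],[0,0,-0.025,0,0,0,-0.6],[0,0,0,0,0,0,-0.6],[0,0,0,0,0,0,-0.6]]}}

```text
time: 23.22
ee_pos: [0.5807, 0.0887, 0.0367]
eef_rot: [0.378, 3.114, -0.001]
wrist_force: [-0.5, -2.1, 7.7]
width: 0.804
grasp_force: 4.2
```

Request:
{"op": "play_rows", "data": {"plan": [[-0.065,0.016,-0.006,0,0,0,-0.6],[-0.065,0.016,0,0,0,0,-0.6],[-0.065,0.016,0,0,0,0,-0.6],[-0.065,0.016,0,0,0,0,-0.6],[0,0,0,0,0,0,-0.6],[0,0,0.2,0,0,0,-0.6],[0,0,0.7,0,0,0,-0.6],[-0.3,-0.2,0.7,0,0,0,-0.6],[-0.6,-0.4,0.5,0,0,0,-0.6],[-0.5,-0.6,0.5,0,0,0,-0.6],[-0.2,-0.6,0.5,0,0,0,-0.6],[0,0,0,0,0,0,-0.6],[0,0,0,0,0,0,-0.6]]}}

```text
time: 24.85
ee_pos: [0.4673, -0.0147, 0.2201]
eef_rot: [-0.379, -3.118, -0.001]
wrist_force: [0.5, -0.1, -0.4]
width: 0.797
grasp_force: 0.0
```

Run:
```python
from h import *
p=shot('wrist','w12'); blanks(p,7); measure(p); fit(p,'blue',.566,.093,7); fit(p,'red',.628,-.128,7)
```

```text
red bands [[0.6397, -0.084]]
blue bands [[0.5617, 0.0484], [0.585, 0.1422]]
  centre [0.5734 0.0953] off mm 6.6 dang 0.45
24.9 [ 0.467  -0.0144  0.2195] [-0.377 -3.117 -0.   ] [ 0.2 -0.6  0.3]
red {'line': [0.6887999773025513, 0.13359999656677246, 14.215800285339355]}
blue {'blank': [0.5602, 0.0603, 15.8024, 0.1725]}
blue fit [572.    91.62  12.03] cost 633 of 1003 off mm 6.1 dang -1.44
red fit [ 623.82 -126.26   21.64] cost 770 of 432 off mm -2.7 dang 8.17
```

View pics/w12.png

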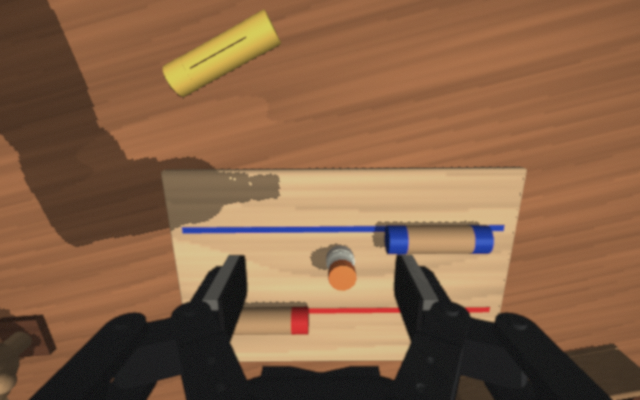

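Blue at (440,239) sits on or just beyond its line (row 229). Allowing for parallax, the offset is small. I'll check from straight above, where parallax vanishes.

Request:
{"op": "play_rows", "data": {"plan": [[0.72,0.373,-0.1,0,0,0,-0.6],[0.72,0.373,-0.1,0,0,0,-0.6],[0.72,0.373,-0.1,0,0,0,-0.6],[0.72,0.373,0,0,0,0,-0.6],[0,0,0,0,0,0,-0.6],[0,0,0,0,0,0,-0.6]]}}

```text
time: 25.65
ee_pos: [0.639, 0.0754, 0.2003]
eef_rot: [-0.375, -3.115, 0.002]
wrist_force: [-0.3, 0.5, 0.7]
width: 0.801
grasp_force: 0.0
```

```bash
cat > chk.py <<'E'
from h import *
import sys
def prof(p,c):
    """offset across the line: sample along known line coords; band edges at z=.028 vs line at .012"""
    R,t=RT(p); cam=-R.T@t; a=np.radians(13.47); n=np.array([np.cos(a),-np.sin(a)]); l=np.array([np.sin(a),np.cos(a)])
    L=np.array(LINES[c]); print('cam across',((cam[:2]-L)@n).round(4),'h',cam[2].round(3))
    hsv=cv2.cvtColor(p['pixels'],cv2.COLOR_RGB2HSV).astype(int); H,S,V=hsv[...,0],hsv[...,1],hsv[...,2]
    m=(((H<5)|(H>174))&(S>140)&(V>45)) if c=='red' else ((H>105)&(H<130)&(S>110)&(V>25))
    v,u=np.nonzero(m); w=ray(p,np.c_[u,v],.012)[:,:2]-L; s=w@l; x=w@n
    for b in np.arange(-.19,.19,.01):
        k=(s>=b)&(s<b+.01)&(abs(x)<.06)
        if k.sum()>5: print(f'{b*1e3:.0f}: x {x[k].min()*1e3:.1f}..{x[k].max()*1e3:.1f} mean {x[k].mean()*1e3:.1f}',end=' | ')
    print()
E
python3 - <<'E'
from chk import *
p=shot('wrist','w13'); prof(p,'blue'); blanks(p,13)
E
```

```text
cam across -0.0024 h 0.343
-190: x -3.0..2.5 mean -0.1 | -180: x -3.0..2.5 mean -0.3 | -170: x -2.9..2.6 mean -0.1 | -160: x -2.9..2.7 mean -0.1 | -150: x -2.8..2.7 mean -0.0 | -140: x -2.8..2.8 mean -0.0 | -130: x -2.7..2.8 mean -0.0 | -120: x -2.7..2.0 mean -0.4 | -110: x -2.6..2.0 mean -0.3 | -100: x -2.6..2.1 mean -0.3 | -90: x -2.5..2.1 mean -0.1 | -80: x -2.4..2.2 mean -0.2 | -70: x -3.3..2.2 mean -0.1 | -60: x -2.3..2.3 mean -0.0 | -50: x -3.2..2.3 mean -0.2 | -40: x -3.1..2.4 mean -0.3 | -30: x -3.1..2.5 mean -0.4 | -20: x -3.0..2.5 mean -0.2 | -10: x -3.0..2.6 mean -0.3 | 0: x -2.9..2.6 mean -0.1 | 10: x -2.9..2.7 mean -0.1 | 20: x -2.8..2.7 mean -0.0 | 30: x -2.7..2.8 mean -0.1 | 40: x -9.0..21.5 mean 5.3 | 50: x -9.0..21.6 mean 6.2 | 60: x -8.9..21.6 mean 6.0 | 140: x -8.4..22.1 mean 6.6 | 150: x -8.4..22.2 mean 6.7 | 160: x -8.3..22.2 mean 4.3 | 170: x -2.9..2.6 mean -0.1 | 180: x -2.8..2.7 mean -0.2 | 
red bands [[0.6384, -0.0837], [0.6157, -0.1821]]
  centre [ 0.627  -0.1329] off mm 1.9 dang -0.48
blue bands [[0.5604, 0.0456], [0.5829, 0.1376]]
  centre [0.5717 0.0916] off mm 5.8 dang 0.28
25.7 [0.6389 0.0748 0.2013] [-3.770e-01 -3.116e+00  1.000e-03] [-0.5 -0.4  0.3]
```

Request:
{"op": "play_rows", "data": {"plan": [[-0.528,0.131,-0.3,0,0,0,-0.6],[-0.528,0.131,-0.3,0,0,0,-0.6],[0,0,-0.7,0,0,0,-0.6],[0,0,-0.7,0,0,0,-0.6],[0,0,-0.6,0,0,0,-0.6],[0,0,0,0,0,0,-0.6],[0,0,-0.08,0,0,0,-0.6],[0,0,0,0,0,0,-0.6],[0,0,-0.03,0,0,0,-0.6],[0,0,0,0,0,0,-0.6]]}}

```text
time: 26.95
ee_pos: [0.5771, 0.0903, 0.0404]
eef_rot: [0.378, 3.118, 0.0]
wrist_force: [-0.3, -1.0, 0.5]
width: 0.797
grasp_force: 0.0
```

Request:
{"op": "play_rows", "data": {"plan": [[0,0,-0.05,0,0,0,-0.6],[0,0,-0.02,0,0,0,-0.6],[0,0,0,0,0,0,-0.6]]}}

```text
time: 27.32
ee_pos: [0.5779, 0.0901, 0.0367]
eef_rot: [0.378, 3.116, 0.0]
wrist_force: [0.6, -0.6, 5.3]
width: 0.801
grasp_force: 2.7
```

Request:
{"op": "play_rows", "data": {"plan": [[-0.0625,0.0155,-0.005,0,0,0,-0.6],[-0.0625,0.0155,0,0,0,0,-0.6],[-0.0625,0.0155,0,0,0,0,-0.6],[0,0,0,0,0,0,-0.6],[0,0,0.2,0,0,0,-0.6],[0,0,0.7,0,0,0,-0.6],[0.6,-0.15,0.7,0,0,0,-0.6],[0.6,-0.15,0.7,0,0,0,-0.6],[0,0,0.4,0,0,0,-0.6],[0,0,0,0,0,0,-0.6],[0,0,0,0,0,0,-0.6]]}}

```text
time: 28.7
ee_pos: [0.6365, 0.0751, 0.1959]
eef_rot: [-0.378, -3.116, 0.001]
wrist_force: [-0.3, 0.4, -0.8]
width: 0.799
grasp_force: 0.0
```

Run:
```python
from chk import *
p=shot('wrist','w14'); prof(p,'blue'); prof(p,'red'); blanks(p,13)
```

```text
cam across -0.0051 h 0.338
-190: x -2.9..2.6 mean -0.1 | -180: x -2.9..2.7 mean -0.1 | -170: x -2.8..2.7 mean -0.1 | -160: x -2.7..2.8 mean 0.1 | -150: x -2.7..2.8 mean -0.1 | -140: x -2.6..2.0 mean -0.3 | -130: x -2.5..2.1 mean -0.2 | -120: x -2.4..2.2 mean -0.1 | -110: x -2.4..2.2 mean -0.1 | -100: x -3.2..2.3 mean -0.2 | -90: x -3.1..2.4 mean -0.4 | -80: x -3.1..2.4 mean -0.3 | -70: x -3.0..2.5 mean -0.3 | -60: x -2.9..2.6 mean -0.2 | -50: x -2.9..2.6 mean -0.2 | -40: x -2.8..2.7 mean -0.0 | -30: x -2.7..2.8 mean -0.0 | -20: x -2.7..2.8 mean -0.2 | -10: x -2.6..2.0 mean -0.3 | 0: x -2.5..2.1 mean -0.3 | 10: x -3.4..2.1 mean -0.2 | 20: x -3.3..2.2 mean -0.2 | 30: x -3.2..2.3 mean -0.4 | 40: x -15.6..15.2 mean -0.3 | 50: x -15.5..15.3 mean -0.5 | 60: x -15.5..15.3 mean -0.4 | 140: x -14.9..15.9 mean 0.2 | 150: x -14.8..16.0 mean 0.4 | 160: x -14.8..15.1 mean -0.2 | 170: x -3.2..2.3 mean -0.5 | 180: x -3.1..2.3 mean -0.3 | 
cam across -0.1151 h 0.338
-190: x -2.7..2.9 mean 0.1 | -180: x -4.9..24.6 mean 9.8 | -170: x -8.1..24.7 mean 8.4 | -160: x -8.1..24.7 mean 2.9 | -80: x -8.6..24.
[... 319 characters left out ...]
5 | 40: x -3.4..2.2 mean -0.5 | 50: x -3.4..2.2 mean -0.6 | 60: x -3.3..2.3 mean -0.5 | 70: x -3.2..2.4 mean -0.4 | 80: x -3.2..2.5 mean -0.4 | 90: x -3.1..2.5 mean -0.3 | 100: x -3.0..2.6 mean -0.2 | 110: x -3.0..2.7 mean -0.2 | 120: x -2.9..2.7 mean -0.1 | 130: x -2.8..2.8 mean -0.0 | 140: x -2.8..2.9 mean 0.0 | 150: x -2.7..2.9 mean 0.0 | 160: x -2.6..3.0 mean 0.3 | 170: x -2.6..3.1 mean 0.2 | 180: x -2.5..3.1 mean 0.4 | 
red bands [[0.6384, -0.084], [0.616, -0.1821]]
  centre [ 0.6272 -0.133 ] off mm 2.1 dang -0.59
blue bands [[0.5543, 0.0471], [0.5766, 0.1391]]
  centre [0.5655 0.0931] off mm -0.6 dang 0.15
28.75 [0.6362 0.0751 0.1955] [-3.770e-01 -3.115e+00  1.000e-03] [ 0.4 -0.2 -0.1]
```

Blue is centred to within 1 mm and red to within about 2 mm, both parallel to their lines, and the arm is clear. Handing in.

```bash
python3 -c "
from workcell import env
print(env.hand_in())"
```

```text
the job is handed in; nothing more can be done
None
```

I rolled the red blank and then the blue onto their lines using fingertips only. At the last look red sat about 2 mm past centre and blue within 1 mm, both within about 1° of their lines. I handed the job in at about 29 s, and no verdict came back.

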